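# Set the parts tray on the tilting rest and hold it at the mark

## Task

Carry the loaded parts tray level to the tilting rest and set it down lengthwise on the flat plate, centred, with one end up against the plate's lip, and let go of it. Then lift the plate by its pull bar until the plate's pointer lines up with the index clip on the quadrant scale, and finish while still holding it there: the lock knob is off and I am about to screw it in. Spill nothing and leave the rest of the bench alone.

Things in the scene. Friction and masses are not known exactly. Their poses are not given: they have to be found in the camera images.
- tray: small blue open parts tray, 65 (x) x 120 (y) x 30 mm, 2 mm walls, about 70 g, with the bushing and the nut loose in its -y compartment (the rows of little nuts in the other one belong to the tray). Origin: centre of its underside; z up. Best gripped across its 65 mm width, near the middle of its length. Stands on the worktop at the start.
- bushing: turned steel bushing with a flange, diameter 34 mm, 24 mm high, standing loose in the tray (origin: centre of its underside)
- nut: large hexagon nut, 19 x 22 mm, 10 mm high, loose in the tray beside the bushing (origin: centre of its underside)
- tilt_stand: the tilting rest, heavy and fixed to the worktop: dark base 190 (x) x 215 (y) x 8 mm with a hinged plate, and in the plane 84 mm to its -x side (towards the robot) an upright quadrant: a slotted scale arc 150 to 180 mm from the hinge line, up to 150 mm high. Origin: on the worktop near the middle of the base; z up.
- plate_hinge (a point): middle of the hinge line, which runs along the stand's x axis, 90 mm to -y of the stand's origin and 30 mm above the worktop. From it the aluminium plate (136 mm along x, black ribbed mat on top) reaches 172 mm towards the stand's +y. At the start it lies level, its top 35 mm above the worktop. A lip 20 mm high stands across it beside the hinge. Axes as the stand's.
- plate_seat (a point): on the plate's top at the middle of the lip's inner face, 12 mm from the hinge line. Moves with the plate; axes as the stand's while the plate lies level (y points away from the hinge, x along it). A tray that is set right has its end face here, so its underside's centre lies 60 mm from here towards +y, its length along y, either way round.
- plate_bar (a point): middle of the plate's pull bar: round steel bar, diameter 10 mm, 100 mm long, parallel to the hinge, 225 mm from the hinge line, 32.5 mm above the worktop at the start; 48 mm of free space between it and the plate's edge, only worktop below it. It turns between fingers that stay vertical. Axes turn with the plate.
- plate (a joint): angle of the plate, rad: 0 lying level on its rests, growing as the pull bar is raised about the hinge (stop at 0.66). The plate weighs about 0.55 kg, has no lock and little friction, and falls back if let go; the bar needs 2 to 5 N.
- set_mark (a joint): angle of the index clip on the quadrant, rad, on the same axis and zero as the plate's angle: the plate's pointer lines up with the clip's needle when both angles are equal. The clip is clamped; it is a different angle each time (0.28 to 0.58).
- mark_tip (a point): tip of the index clip's needle, 153 mm from the hinge line, on the robot's side of the quadrant. The clip is a dark steel saddle, 13 mm wide, on the quadrant's outer edge; its needle points at the hinge.
- pointer_tip (a point): tip of the plate's pointer, a bright steel blade 4 mm thick fixed to the plate's edge, 152 mm from the hinge line, on the robot's side of the quadrant, pointing away from the hinge
- lock_knob: bystander: blue star knob with a stud, 40 mm, lying on the worktop
- ring: bystander: steel ring gauge, diameter 51 mm, 16 mm high
- lens: bystander: black camera lens, diameter 37 mm, 47 mm high
There are look-alikes about, which are no part of the job. What is shaped like the bushing but green is not meant.

How it is judged (in metres and radians):
On the way:
1. the tray stands level on the lying plate, against the lip and centred, let go (value of joint plate below 0.03 rad and y of tray in the frame of plate_seat between 0.055 and 0.072 m and x of tray in the frame of plate_seat between -0.02 and 0.02 m and z of tray in the frame of plate_seat below 0.005 m and angle between the y axis of tray and the y axis of plate_seat, either way round below 0.15 rad and contact force between tray and the fingers below 0.1 N), for 0.2 s.
At the end, for the whole second after the job is handed in: the fingers hold the plate still at its pull bar (within 65 mm of the bar's middle), its pointer within 3 degrees of the clip; the tray, untouched, lies on it within 10 mm of the lip, 25 mm of the middle and 8 degrees of square, with the bushing and the nut in it (angle between the y axis of pointer_tip and the y axis of mark_tip, either way round below 0.055 rad and velocity of joint plate between -0.08 and 0.08 rad/s and contact force between plate and the fingers above 1 N and contact force between tray and plate above 0.2 N and contact force between tray and the arm below 0.1 N and contact force between tray and the fingers below 0.1 N and y of tray in the frame of plate_seat between 0.055 and 0.072 m and x of tray in the frame of plate_seat between -0.025 and 0.025 m and z of tray in the frame of plate_seat below 0.006 m and angle between the y axis of tray and the y axis of plate_seat, either way round below 0.15 rad and distance between each of bushing, nut and tray below 0.065 m and linear speed of tray below 0.03 m/s and distance between the grasp point and plate_bar below 0.065 m); the arm keeps its last pose, push and grip.
It fails at once if the tray is tipped more than 15 degrees while it is carried (angle between tray's own z axis and vertical above 0.27 rad and value of joint plate below 0.15 rad).
It fails at once if the tray is tipped off the plate (angle between tray's own z axis and vertical above 0.9 rad).
It fails at once if the bushing or the nut leaves the tray (distance between any of bushing, nut and tray above 0.08 m).
It fails at once if a bystander is pushed more than 20 mm (distance of any of lock_knob, ring, lens from where it was at the start of the episode above 0.02 m).
It also fails if it takes over 58 s, if anything falls off the work surface, if the arm or the gripper's body presses on something with over 40 N, if the wrist force passes 120 N, or if a joint passes its speed limit or range.

## Robot

A 6-joint arm with a two-finger parallel gripper is mounted at the origin on a cart in front of the work surface, level with it; the furniture and walls round the work are solid. World frame = base frame: x ahead of the robot, y to its left, z up, the work surface at z = 0. Lengths are in m, angles in degrees, forces in N, time in s.
With the tool pointing down it reaches from about 0.35 to 0.725 m from the base axis. Payload 6 kg.
Tool frame: the origin (TCP) lies midway between the tips of the shut fingers; the grasp point (between the pads) lies 19 mm behind it; z points along the fingers, y is the line along which they close (so a half turn about z gives the same grasp; the last joint's range is limited). The gripper opens to 85 mm and grips with 20 to 120 N. Pads are 22 mm wide; open, the fingers measure 114 mm over their backs; the gripper's body (76 mm by 85 mm) begins 54 mm behind the grasp point. The pads swing forward as they close: fully open they stand 13 mm farther back than shut.
Start: joints at [83.234, 2.303, 4.859, 0, -92.561, -19.12], TCP at [0.262, 0.54, 0.206] pointing down, gripper open.
Joint ranges: [-146.85, 146.85], [-73.84, 115.35], [-62.03, 85.46], [-188.31, 113.3], [-161.28, -10.13], [-171.36, 171.36]. Speed limits (degrees/s): [147.25, 147.25, 172.46, 180, 180, 180].

## Interface

Orientations are given as [roll, pitch, yaw] about the fixed x, y, z axes, in that order (R = Rz(yaw) Ry(pitch) Rx(roll)).
In Python, from cell import manip, vision, order, nets gives the robot as it stands.
- The arm moves only by the tool move_arm, never from a script. Its argument "deltas" is a list of rows, each a list of 4 numbers: the shift along the world's x, y, z in mm, then the turn about the world's z in degrees. In form: [[dx, dy, dz, spin], ...]. A call has 1 to 12 rows; each row is the pose to reach, as a shift and turn from the pose commanded when the call began; what a row does not reach only later rows make up. A row lasts 1/10 s, in which the tool goes at most 50 mm and 8.59 degrees, less where a joint would pass 70% of its speed; a pose out of reach is approached as far as the arm can. A call with a gripper value outside its range is refused whole. "gripper" is the opening, from -1 (shut) to 1 (fully open), set as the call begins (left out, the last holds). The fingers move at their own pace and stop on an object; "newtons" is the grip in N (left out, the last holds). Time passes only in rows, so rows that repeat a pose let the fingers close. It gives the time, the measured TCP pose, the force, the opening and the grip force at its end, in the units of the state.
- manip.sense(): the state, without advancing time (a new reading comes with each control period).
- vision.camera(name): name is "scene" or "top" or "wrist"; returns the picture (384x512x3 uint8, red, green, blue); there is no depth.
- vision.calibration(name): a dict with "fx", "fy", "cx", "cy" (pixels), "R" (3x3) and "t" (3): a world point X has camera coordinates R X + t; the wrist camera has in their place "T_tool_cam" (4x4, takes a point from camera to tool coordinates, whose origin is the TCP and whose axes are the flange's). Camera axes: x right, y down, z forward; pixel columns grow to the right and rows downward; lengths in m; the calibration is good to about 2 mm. The wrist camera is an equidistant fisheye: a pixel r from the principal point sees the ray r / f radians off the axis. A picture is of the moment at which its call begins: read the wrist's pose just before it. calibration takes no time and is no camera call.
- order.sign_off(): hands the job in; it is judged then, once.
Trained networks look in the newest picture that a camera, given by its name, has taken for a name from the list of things; names that differ only in an ending like _2 or _b are one class to them, and where a whole thing is asked for, a point or a joint stands for the part that bears it (a point fixed in the world has none). Each returns a list of dicts, best first, with "p" (0 to 1); they miss things now and then, are a little off and sometimes report something else, mostly with a low value. They report only what shows in the picture. A call takes as long as a camera call. They do not tell look-alikes from the thing itself.
- nets.silhouettes(camera, name): "region" (384x512 bool, what is visible of it) and "location" ([column, row] in pixels, amid what is visible of it).
The state is a dict: "time_s": time; "qpos": joint angles; "joint_vel": joint speeds; "joint_torque": joint torques, N m; "eef_pos": TCP position; "tcp_rot": TCP orientation; "contact_force": force on the tool from outside, world axes, zero at the start; "torque": the same for the moment, N m; "opening": finger opening in m; "grip_force": force on a finger pad.
Only numpy, scipy, OpenCV 4.12 (cv2) and the standard library are available. Lean on these libraries where they do the work, as an engineer would, in place of code of your own. Each camera call takes 0.05 s, during which the arm holds its last target. There are 200 camera calls.

## Working session

There is one attempt and no reset: what is moved stays moved. The work goes in short steps, Python scripts to look and compute and a tool call to move; the robot and the scene stay as the last step left them, time stands still between calls to the robot, and variables do not carry over. Pictures are saved under pics/ and viewed, at most 10 in all, crops included, and the job is handed in when it is done.

Besides the shell and the picture viewer there is one more tool, called after "Emit:" as name(argument=value, ...), one argument or row to a line, values as JSON. move_arm: Moves the arm, as the interface text tells. Its arguments: {"type":"object","properties":{"deltas":{"type":"array"},"gripper":{"type":"number"},"newtons":{"type":"number"}},"required":["deltas"]}

```bash
mkdir -p pics; cat > h.py <<'E'
import numpy as np, cv2
from cell import manip, vision, order, nets
def ray(cam,uv):
    c=vision.calibration(cam); R=np.array(c["R"]);t=np.array(c["t"])
    d=R.T@np.array([(uv[0]-c["cx"])/c["fx"],(uv[1]-c["cy"])/c["fy"],1]); return -R.T@t,d
def onz(cam,uv,z):
    o,d=ray(cam,uv); return o+d*(z-o[2])/d[2]
def onx(cam,uv,x):
    o,d=ray(cam,uv); return o+d*(x-o[0])/d[0]
def proj(cam,X):
    c=vision.calibration(cam); p=np.array(c["R"])@np.array(X)+np.array(c["t"])
    return np.array([c["fx"]*p[0]/p[2]+c["cx"],c["fy"]*p[1]/p[2]+c["cy"]])
def save(im,n): cv2.imwrite("pics/"+n,im[:,:,::-1])
E
python3 - <<'E'
from h import *
np.set_printoptions(precision=4,suppress=True)
ims=[]
for c in ("scene","top"):
    im=vision.camera(c); ims.append(im)
    save(cv2.resize(im,(800,600)),c+"0.png")
    for n in ("tray","bushing","tilt_stand","plate_bar","mark_tip","pointer_tip","plate","lock_knob","ring","lens"):
        for r in nets.silhouettes(c,n)[:2]:
            m=r["region"].astype(np.uint8); (cx,cy),(w,h),a=cv2.minAreaRect(cv2.findNonZero(m))
            print(c,n,round(r["p"],2),np.round(r["location"]),m.sum(),"rect",np.round([cx,cy,w,h,a],1),"z0",onz(c,r["location"],0)[:2])
print(manip.sense()["time_s"]); 
for c in ("scene","top"): print(onz(c,(256,192),0), ray(c,(256,192))[0])
E
```

```text
scene tray 0.63 [271. 255.] 1786 rect [272.1 259.7  61.3  35.3  63.4] z0 [0.527  0.3246]
scene bushing 0.71 [276. 277.] 224 rect [273.7 275.2  16.1  15.8  71.6] z0 [0.529  0.3761]
scene bushing 0.55 [323. 216.] 200 rect [321.5 214.5  15.   15.    0. ] z0 [0.3851 0.2542]
scene tilt_stand 0.7 [273. 152.] 4911 rect [273.7 152.4  68.   90.3  79.7] z0 [0.4378 0.0184]
scene plate_bar 0.8 [268. 151.] 3088 rect [273.7 152.   75.4  60.2  68.5] z0 [0.4484 0.0096]
scene mark_tip 0.41 [315. 127.] 44 rect [311.8 127.8   6.4   7.1  45. ] z0 [ 0.2938 -0.0539]
scene pointer_tip 0.81 [267. 145.] 2859 rect [273.6 152.3  74.9  58.8  68.7] z0 [ 0.4467 -0.0136]
scene pointer_tip 0.54 [286. 276.] 42 rect [286.  272.5   7.    6.   90. ] z0 [0.5088 0.3791]
scene plate 0.79 [267. 149.] 2844 rect [273.4 152.1  74.8  58.7  68.2] z0 [0.451  0.0024]
scene plate 0.71 [270. 254.] 1667 rect [272.3 259.1  60.4  35.3  63.4] z0 [0.5269 0.3221]
scene lock_knob 0.71 [204. 193.] 211 rect [205.6 190.8  16.   15.5  29.7] z0 [0.6369 0.1172]
scene ring 0.77 [186. 242.] 421 rect [186. 243.  22.  22.  90.] z0 [0.6953 0.249 ]
s
[... 717 characters left out ...]
 pointer_tip 0.85 [317. 225.] 4990 rect [310.  227.6  65.9 101.3  86.4] z0 [0.4545 0.0243]
top plate 0.73 [320. 226.] 4897 rect [310.8 227.6  65.8 100.7  86.8] z0 [0.45   0.0175]
top plate 0.3 [189. 196.] 1251 rect [186.6 196.6  28.3  51.9  79. ] z0 [0.5352 0.3386]
top lock_knob 0.56 [277. 153.] 174 rect [278.  153.   14.1  14.1  45. ] z0 [0.6371 0.1166]
top ring 0.83 [222. 132.] 337 rect [222. 132.  20.  20.  90.] z0 [0.696  0.2526]
top lens 0.52 [190. 133.] 214 rect [188.6 133.7  17.9  13.9  63.4] z0 [0.695 0.336]
top lens 0.3 [318. 225.] 7284 rect [313.3 226.8  84.1 105.9  85.9] z0 [0.4528 0.0229]
1.1
[0.515 0.145 0.   ] [0.6514 0.7267 0.6768]
[0.5393 0.1711 0.    ] [0.4192 0.159  0.8897]
```

View pics/scene0.png

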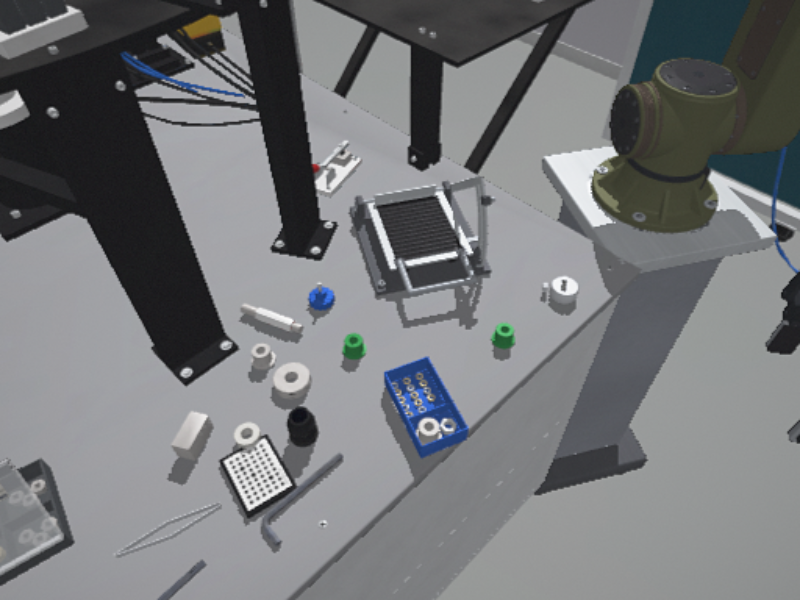

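View pics/top0.png

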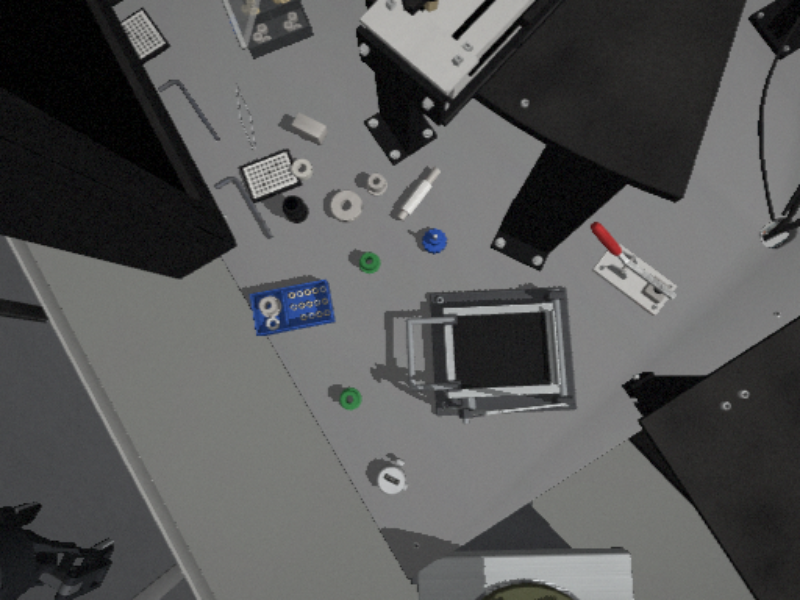

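The scene shows the blue tray at about (425,405), with the bushing and nut in its near end. The rest is at (420,240), with its pull bar towards the tray and the quadrant on the robot's side, and the dark clip at (487,200). The top view shows the rest's base corners at about (430,292), (565,288), (575,408) and (435,412). I'll zoom in next.

```bash
python3 - <<'E'
from h import *
np.set_printoptions(precision=4,suppress=True)
a=vision.camera("top");b=vision.camera("scene")
A=cv2.resize(a[175:275,235:375],(800,571),interpolation=cv2.INTER_CUBIC)
B=cv2.resize(b[108:213,215:355],(800,600),interpolation=cv2.INTER_CUBIC)
save(A,"topcrop.png");save(B,"scenecrop.png")
# tray: blue pixels near
for im,c in((a,"top"),(b,"scene")):
    hsv=cv2.cvtColor(im,cv2.COLOR_RGB2HSV)
    m=cv2.inRange(hsv,(105,120,40),(130,255,255))
    n,l,st,ce=cv2.connectedComponentsWithStats(m)
    for i in range(1,n):
        if st[i,4]>300:
            r=cv2.minAreaRect(cv2.findNonZero((l==i).astype(np.uint8)))
            bx=cv2.boxPoints(r); print(c,st[i],bx.round(1).tolist())
            for z in(0,.03): print(z,[onz(c,p,z)[:2].round(4).tolist() for p in bx],onz(c,r[0],z)[:2])
for z in (0,.1,.2,.3,.4,.5):
    X=onz("top",(147,157),z); print(X,proj("scene",X))
E
```

```text
top [160 179  54  36 941] [[158.6999969482422, 187.8000030517578], [208.89999389648438, 178.10000610351562], [214.1999969482422, 205.39999389648438], [164.0, 215.1999969482422]]
0 [[0.5569, 0.4138], [0.5779, 0.2879], [0.5089, 0.2754], [0.4882, 0.4]] [0.5328 0.3443]
0.03 [[0.5523, 0.4052], [0.5725, 0.2836], [0.5059, 0.2715], [0.4859, 0.3918]] [0.529 0.338]
scene [ 246  229   54   64 1385] [[242.8000030517578, 239.60000610351562], [274.3999938964844, 223.8000030517578], [301.79998779296875, 278.6000061035156], [270.20001220703125, 294.3999938964844]]
0 [[0.5754, 0.272], [0.4975, 0.2477], [0.4808, 0.3923], [0.5511, 0.4097]] [0.5262 0.3346]
0.03 [[0.5788, 0.2922], [0.5043, 0.2689], [0.4883, 0.4071], [0.5555, 0.4238]] [0.5318 0.3519]
[0.6366 0.4441 0.    ] [230.3418 321.7036]
[0.6122 0.4121 0.1   ] [237.3336 277.0379]
[0.5877 0.38   0.2   ] [245.5124 224.7891]
[0.5633 0.348  0.3   ] [255.2086 162.847 ]
[0.5389 0.3159 0.4   ] [266.8876  88.2384]
[0.5144 0.2839 0.5   ] [281.2268  -3.3646]
```

View pics/topcrop.png

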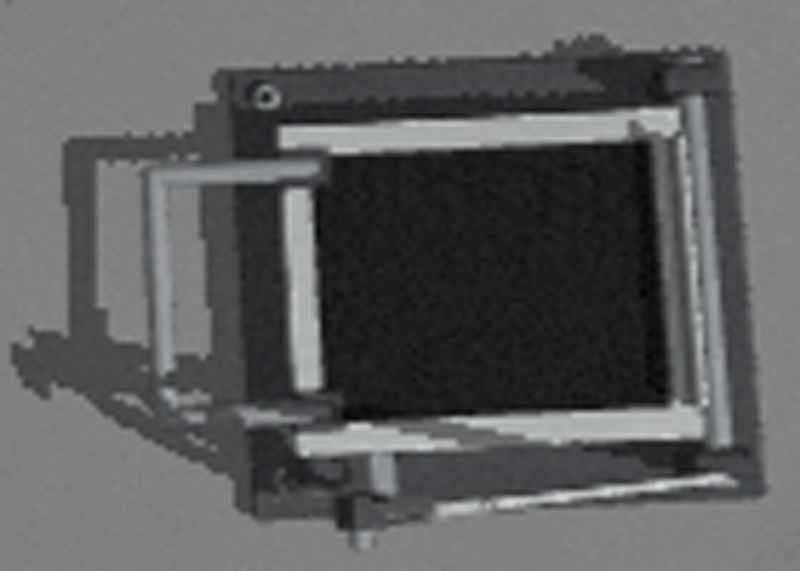

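View pics/scenecrop.png

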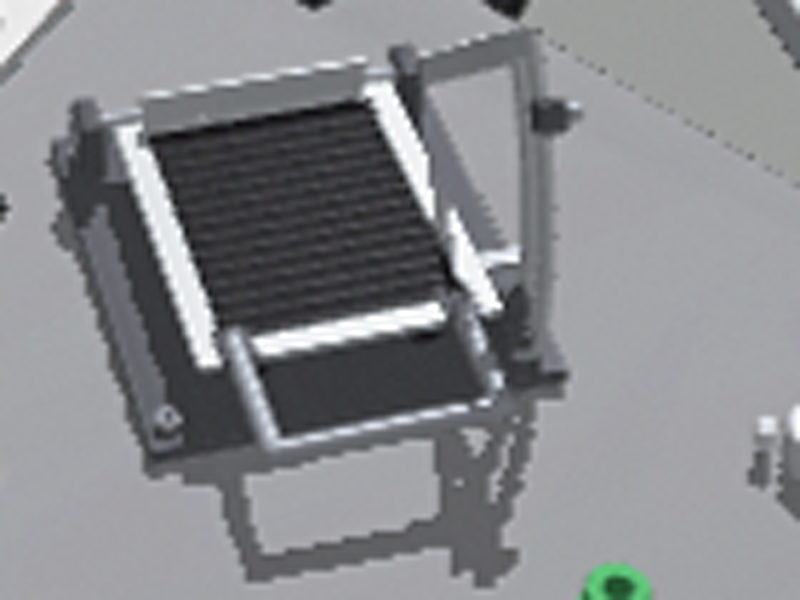

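```bash
cat > fit.py <<'E'
from h import *
from scipy.optimize import least_squares
k=800/140
T=lambda p:(p[0]/k+235,p[1]/k+175); S=lambda p:(p[0]/k+215,p[1]/k+108)
obs=[("top",T((278,126)),(68,82,35)),("top",T((298,452)),(-68,82,35)),("top",T((154,168)),(48,135,32.5)),("top",T((165,395)),(-48,135,32.5)),
("scene",S((212,366)),(68,82,35)),("scene",S((500,308)),(-68,82,35)),("scene",S((270,443)),(48,135,32.5)),("scene",S((496,397)),(-48,135,32.5))]
def W(p,X):
    c,s=np.cos(p[2]),np.sin(p[2]); X=np.array(X)/1000
    return np.array([p[0]+c*X[0]-s*X[1],p[1]+s*X[0]+c*X[1],X[2]])
f=lambda p:np.concatenate([proj(c,W(p,X))-uv for c,uv,X in obs])
if __name__=="__main__":
    np.set_printoptions(precision=4,suppress=True)
    r=least_squares(f,[.45,.02,0],loss="soft_l1");p=r.x
    print(p[:2],np.degrees(p[2]));print(f(p).reshape(-1,2).round(1).tolist())
    for uv in((222,70),(728,50),(765,492),(255,515)):
        X=onz("top",T(uv),.008)-[p[0],p[1],0]; c,s=np.cos(p[2]),np.sin(p[2]); print("base",X[0]*c+X[1]*s,-X[0]*s+X[1]*c)
    print("seat",W(p,(0,-78,35)),"tray goal",W(p,(0,-17,35)),"bar",W(p,(0,135,32.5)))
    g=[(a,S((550,115))) for a in("scene",)]+[("top",T((358,512)))]
    # clip: direct search over angle (r=180), and free 2-view
    for c,uv in g:
        for rad in(.176,.182):
            q=least_squares(lambda a:proj(c,W(p,(-84,-90+rad*1000*np.cos(a[0]),30+rad*1000*np.sin(a[0]))))-uv,[.4]); print(c,rad,q.x,np.abs(q.fun))
    q=least_squares(lambda v:np.concatenate([proj(c,W(p,(-84,-90+v[1]*np.cos(v[0]),30+v[1]*np.sin(v[0]))))-uv for c,uv in g]),[.4,180]);print("both",q.x,q.fun)
    from cell import manip
    s=manip.sense();print({k:s[k] for k in("time_s","eef_pos","tcp_rot","opening")})
E
python3 fit.py
```

```text
[0.4556 0.022 ] 0.6111583616550208
[[0.2, -0.9], [-0.5, -0.0], [-0.1, 1.1], [-0.4, 2.1], [-3.2, -1.2], [-0.2, -1.0], [0.3, 0.2], [-0.3, 0.7]]
base 0.09429536439543226 0.10368432343302307
base 0.09424650316845436 -0.11383275266326519
base -0.09282817654685703 -0.11495357399339054
base -0.09445180132349044 0.09819940250748513
seat [ 0.4564 -0.056   0.035 ] tray goal [0.4558 0.005  0.035 ] bar [0.4541 0.157  0.0325]
scene 0.176 [0.5266] [2.2199 0.1899]
scene 0.182 [0.532] [1.3765 0.1192]
top 0.176 [0.4985] [0.1098 1.7438]
top 0.182 [0.5449] [0.079  1.4264]
both [  0.539  183.0558] [-1.269  -0.3712 -0.641  -1.4113]
{'time_s': 1.2, 'eef_pos': array([0.2619, 0.5398, 0.2063]), 'tcp_rot': array([179.9915,  -0.0017, -25.8879]), 'opening': 0.08547895293872854}
```

Emit:
move_arm(
  deltas=[
    [20,-15,0,-4],
    [50,-37,0,-10],
    [85,-63,0,-17],
    [120,-90,-5,-25],
    [155,-116,-15,-33],
    [190,-142,-26,-40],
    [225,-168,-40,-47],
    [255,-190,-50,-52],
    [268,-200,-56,-54.7],
    [268,-200,-56,-54.7],
    [268,-200,-56,-54.7],
  ],
  gripper=1,
)

```text
time_s: 2.3
eef_pos: [0.5298, 0.34, 0.1505]
tcp_rot: [180.0, 0.0, -80.5]
contact_force: [-0.2, 0.2, 0.6]
opening: 0.0851
grip_force: 0.0
```

```bash
cat >> h.py <<'E'
from scipy.spatial.transform import Rotation as Ro
def wcam():
    s=manip.sense(); T=np.eye(4); T[:3,:3]=Ro.from_euler("xyz",s["tcp_rot"],degrees=True).as_matrix(); T[:3,3]=s["eef_pos"]
    c=vision.calibration("wrist"); return T@np.array(c["T_tool_cam"]),c
def wray(M,c,uv):
    a=(uv[0]-c["cx"])/c["fx"];b=(uv[1]-c["cy"])/c["fy"];r=np.hypot(a,b)+1e-12
    return M[:3,3],M[:3,:3]@np.array([np.sin(r)*a/r,np.sin(r)*b/r,np.cos(r)])
def wproj(M,c,X):
    p=M[:3,:3].T@(np.array(X)-M[:3,3]);n=np.hypot(p[0],p[1]);r=np.arctan2(n,p[2])
    return np.array([c["cx"]+c["fx"]*r*p[0]/n,c["cy"]+c["fy"]*r*p[1]/n])
E
python3 - <<'E'
from h import *
np.set_printoptions(precision=4,suppress=True)
M,c=wcam(); im=vision.camera("wrist").copy()
s=manip.sense();print(s["eef_pos"],s["tcp_rot"],s["qpos"],s["time_s"])
# predicted rim
th=np.radians(9.4);cx,cy=.530,.340
for z,col in((.03,(255,255,0)),(0,(255,0,0))):
    P=[wproj(M,c,(cx+a*np.cos(th)-b*np.sin(th),cy+a*np.sin(th)+b*np.cos(th),z)) for a,b in((-.0325,-.06),(.0325,-.06),(.0325,.06),(-.0325,.06))]
    print(np.array(P).round(1).tolist()); cv2.polylines(im,[np.array(P).round().astype(int)],True,col,1)
save(cv2.resize(im,(800,600)),"wrist1.png")
E
```

```text
[0.5295 0.3405 0.1509] [-179.9719    0.0256  -80.4933] [ 50.9318   6.7798   3.8293  -0.0006 -87.0115 -41.425 ] 2.35
[[289.2, 113.9], [222.3, 113.9], [225.9, 226.3], [285.7, 226.3]]
[[286.2, 111.6], [225.5, 111.6], [228.3, 215.0], [283.5, 215.1]]
```

View pics/wrist1.png

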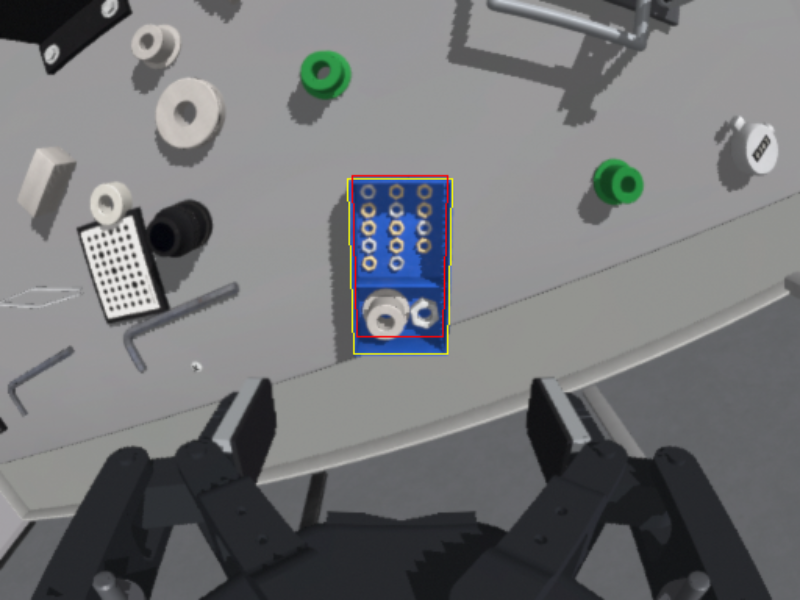

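The overlay of the estimated tray rim (yellow) fits the tray at (400,265) in the picture, and the bushing is at (385,315). I'll grasp it slightly towards the loaded end.

Emit:
move_arm(
  deltas=[
    [-2,12,-20,0],
    [-2,12,-50,0],
    [-2,12,-80,0],
    [-2,12,-105,0],
    [-2,12,-125,0],
    [-2,12,-138,0],
    [-2,12,-145,0],
    [-2,12,-148,0],
    [-2,12,-148,0],
  ],
  gripper=1,
)

```text
time_s: 3.25
eef_pos: [0.5281, 0.3523, 0.0031]
tcp_rot: [-180.0, 0.0, -80.6]
contact_force: [0.2, 0.1, 0.1]
opening: 0.0855
grip_force: 0.0
```

Emit:
move_arm(
  deltas=[
    [0,0,0,0],
    [0,0,0,0],
    [0,0,0,0],
    [0,0,0,0],
    [0,0,0,0],
    [0,0,0,0],
    [0,0,0,0],
    [0,0,0,0],
  ],
  gripper=0,
  newtons=45,
)

```text
time_s: 4.05
eef_pos: [0.5279, 0.3517, 0.0023]
tcp_rot: [180.0, -0.0, -80.6]
contact_force: [-0.1, 0.3, -0.5]
opening: 0.0428
grip_force: 0.0
```

Emit:
move_arm(
  deltas=[
    [0,0,2,0],
    [0,0,6,0],
    [0,0,12,0],
    [0,0,18,0],
    [0,0,20,0],
    [0,0,20,0],
  ],
)

```text
time_s: 4.65
eef_pos: [0.5282, 0.3521, 0.0232]
tcp_rot: [-180.0, 0.0, -80.6]
contact_force: [0.1, 0.7, -0.4]
opening: 0.043
grip_force: 0.0
```

```bash
python3 - <<'E'
from h import *
im=vision.camera("wrist"); s=manip.sense();print(s)
b=vision.camera("scene")
out=np.vstack([cv2.resize(im,(533,400))[:, :],]); 
b2=cv2.resize(b[200:320,190:350],(533,400))
save(np.hstack([cv2.resize(im,(400,300)),cv2.resize(b[200:320,190:350],(400,300))]),"grasp.png")
E
```

```text
{'time_s': 4.7, 'qpos': array([ 5.17216325e+01,  1.05698172e+01, -5.50760114e+00, -7.70685920e-03,
       -7.39043548e+01, -4.23057960e+01]), 'joint_vel': array([-0.10179981,  0.30805973, -0.38182358, -0.03640151,  0.10573512,
        0.01811878]), 'joint_torque': array([-4.39113719e-04, -4.31449950e+01,  3.37765110e+01,  6.75286531e+00,
       -1.22019739e-02,  7.37131273e-06]), 'eef_pos': array([0.52795062, 0.35189801, 0.02258668]), 'tcp_rot': array([-1.79991505e+02,  1.77449159e-02, -8.05862977e+01]), 'contact_force': array([ 0.21407605, -0.48309899, -0.98666394]), 'torque': array([-0.04298387,  0.0121375 , -0.02638081]), 'grip_force': 0.0, 'opening': 0.042928246474932916}
```

View pics/grasp.png

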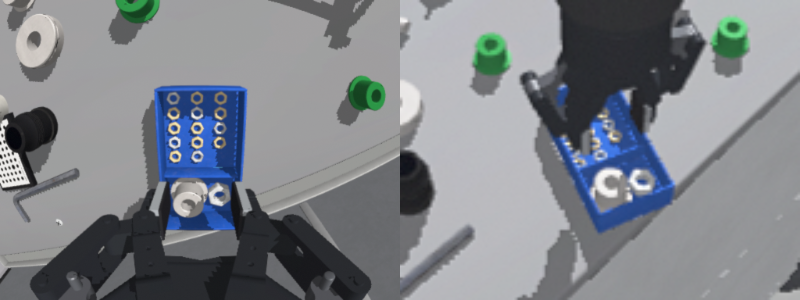

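```bash
python3 - <<'E'
from h import *
M,c=wcam(); vision.camera("wrist")
im=vision.camera("wrist"); th=np.radians(9.4);cx,cy=.530,.340
for z0 in (0,.02):
  for z in (.03,0):
    print(z0,z,[wproj(M,c,(cx+a*np.cos(th)-b*np.sin(th),cy+a*np.sin(th)+b*np.cos(th),z+z0)).round(0).tolist() for a,b in((-.0325,-.06),(.0325,-.06),(.0325,.06),(-.0325,.06))])
m=cv2.inRange(cv2.cvtColor(im,cv2.COLOR_RGB2HSV),(105,120,40),(130,255,255)); m[:, :190]=0
for r in range(100,310,12):
    x=np.flatnonzero(m[r]); print(r,(x.min(),x.max()) if len(x) else None,end=' ')
# pad points: TCP frame
R=M[:3,:3]@np.array(c["T_tool_cam"])[:3,:3].T; p=manip.sense()["eef_pos"]
for h in(0,.019,.04): print("\nTCP back",h,[wproj(M,c,p+R@np.array([0,y,-h])).round(0).tolist() for y in(-.0425,-.0215,.0215,.0425)])
save(np.hstack([cv2.resize(im[90:330,150:370],(733,800))])[:600],"g2.png")
E
```

```text
0 0.03 [[315.0, 112.0], [195.0, 112.0], [208.0, 292.0], [302.0, 292.0]]
0 0 [[306.0, 108.0], [205.0, 108.0], [214.0, 268.0], [297.0, 268.0]]
0.02 0.03 [[322.0, 115.0], [187.0, 115.0], [204.0, 311.0], [306.0, 311.0]]
0.02 0 [[311.0, 110.0], [199.0, 110.0], [210.0, 284.0], [301.0, 284.0]]
100 None 112 (np.int64(203), np.int64(309)) 124 (np.int64(197), np.int64(314)) 136 (np.int64(197), np.int64(314)) 148 (np.int64(198), np.int64(314)) 160 (np.int64(198), np.int64(313)) 172 (np.int64(199), np.int64(312)) 184 (np.int64(200), np.int64(312)) 196 (np.int64(200), np.int64(311)) 208 (np.int64(201), np.int64(310)) 220 (np.int64(202), np.int64(309)) 232 (np.int64(213), np.int64(299)) 244 (np.int64(293), np.int64(296)) 256 (np.int64(218), np.int64(266)) 268 (np.int64(218), np.int64(296)) 280 (np.int64(215), np.int64(298)) 292 (np.int64(212), np.int64(301)) 304 None 
TCP back 0 [[190.0, 225.0], [222.0, 225.0], [290.0, 225.0], [322.0, 225.0]]

TCP back 0.019 [[183.0, 239.0], [218.0, 240.0], [293.0, 240.0], [328.0, 239.0]]

TCP back 0.04 [[175.0, 258.0], [214.0, 259.0], [297.0, 259.0], [337.0, 258.0]]
```

View pics/g2.png

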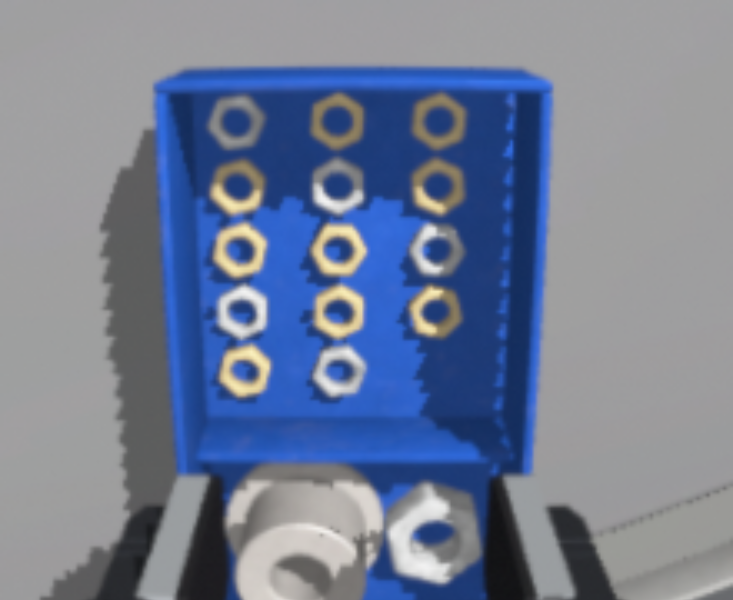

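The tray hasn't moved and is still on the worktop. The pads closed above its rim: inner edges at about (222,500) and (500,500), with no grip force. I'll reopen and go in lower.

Emit:
move_arm(
  deltas=[
    [0,0,15,0],
    [0,0,15,0],
    [0,0,15,0],
    [0,0,15,0],
    [0,0,15,0],
    [0,0,15,0],
  ],
  gripper=1,
)

```text
time_s: 5.45
eef_pos: [0.5278, 0.3516, 0.037]
tcp_rot: [180.0, -0.0, -80.6]
contact_force: [-0.4, 0.1, 0.0]
opening: 0.0854
grip_force: 0.0
```

Emit:
move_arm(
  deltas=[
    [0,0,-10,0],
    [0,0,-22,0],
    [0,0,-32,0],
    [0,0,-38,0],
    [0,0,-41,0],
    [0,0,-43,0],
    [0,0,-43,0],
  ],
)

```text
time_s: 6.15
eef_pos: [0.528, 0.3518, -0.0056]
tcp_rot: [-180.0, -0.0, -80.6]
contact_force: [0.2, 0.9, -0.4]
opening: 0.085
grip_force: 0.0
```

Emit:
move_arm(
  deltas=[
    [0,0,0,0],
    [0,0,0,0],
  ],
  gripper=0.5,
)

```text
time_s: 6.35
eef_pos: [0.5283, 0.3521, -0.0048]
tcp_rot: [-179.9, 0.0, -80.6]
contact_force: [-0.0, 0.3, 0.7]
opening: 0.0647
grip_force: 15.7
```

Emit:
move_arm(
  deltas=[
    [0,0,0,0],
    [0,0,0,0],
    [0,0,0,0],
    [0,0,0,0],
  ],
  gripper=0.3,
  newtons=40,
)

```text
time_s: 6.75
eef_pos: [0.5284, 0.3522, -0.0045]
tcp_rot: [-179.9, 0.0, -80.6]
contact_force: [-0.8, -0.4, 5.6]
opening: 0.0632
grip_force: 44.2
```

Emit:
move_arm(
  deltas=[
    [0,0,2,0],
    [0,0,5,0],
    [0,0,9,0],
    [0,0,13,0],
    [0,0,15,0],
    [0,0,15,0],
  ],
)

```text
time_s: 7.35
eef_pos: [0.5281, 0.352, 0.0099]
tcp_rot: [-180.0, 0.0, -80.6]
contact_force: [0.6, -0.3, -1.1]
opening: 0.0631
grip_force: 44.1
```

```bash
cat > tr.py <<'E'
from h import *
def tray_rows():
    M,c=wcam(); im=vision.camera("wrist")
    m=cv2.inRange(cv2.cvtColor(im,cv2.COLOR_RGB2HSV),(105,120,40),(130,255,255))
    n,l,st,ce=cv2.connectedComponentsWithStats(m); i=1+np.argmax(st[1:,4]); 
    print("blob",st[i]); 
    for r in range(st[i,1],st[i,1]+st[i,3],15):
        x=np.flatnonzero(l[r]==i); print(r,int(x.min()),int(x.max()),end='; ')
    print(); return M,c,im
if __name__=="__main__":
    M,c,im=tray_rows(); th=np.radians(9.4);cx,cy=.530,.340
    for z0 in (0,.015):
        print(z0,[wproj(M,c,(cx+a*np.cos(th)-b*np.sin(th),cy+a*np.sin(th)+b*np.cos(th),.03+z0)).round(0).tolist() for a,b in((-.0325,-.06),(.0325,-.06),(.0325,.06),(-.0325,.06))])
    print(manip.sense()["contact_force"],manip.sense()["torque"])
E
python3 tr.py
```

```text
blob [  186   113   142   209 18997]
113 208 303; 128 186 327; 143 187 326; 158 188 325; 173 189 324; 188 190 323; 203 191 322; 218 192 321; 233 194 319; 248 196 317; 263 197 315; 278 199 314; 293 201 312; 308 203 310; 
0 [[320.0, 113.0], [191.0, 113.0], [206.0, 303.0], [305.0, 304.0]]
0.015 [[327.0, 116.0], [184.0, 116.0], [203.0, 319.0], [309.0, 319.0]]
[ 1.12267035 -0.24498355 -1.94124864] [-0.02092469 -0.01825328 -0.00167627]
```

Emit:
move_arm(
  deltas=[
    [0,0,8,0],
    [0,0,22,0],
    [0,-3,40,0],
    [-2,-10,58,0],
    [-5,-22,72,-1],
    [-10,-40,82,-1.5],
    [-16,-62,88,-2],
    [-22,-88,90,-3],
    [-28,-114,90,-4],
    [-35,-140,90,-5],
    [-41,-166,90,-6],
    [-47,-190,90,-7],
  ],
)

```text
time_s: 8.6
eef_pos: [0.4805, 0.1603, 0.1003]
tcp_rot: [-179.9, 0.0, -87.7]
contact_force: [0.6, 0.7, -2.1]
opening: 0.0631
grip_force: 44.3
```

Emit:
move_arm(
  deltas=[
    [-6,-24,0,-0.5],
    [-12,-48,0,-1],
    [-17,-70,0,-1.4],
    [-21,-86,0,-1.6],
    [-24,-96,0,-1.8],
    [-25,-101,0,-1.8],
    [-25,-102,0,-1.8],
    [-25,-102,0,-1.8],
    [-25,-102,0,-1.8],
  ],
)

```text
time_s: 9.5
eef_pos: [0.456, 0.0602, 0.0992]
tcp_rot: [180.0, -0.0, -89.4]
contact_force: [0.8, 0.1, -2.0]
opening: 0.0634
grip_force: 44.3
```

```bash
python3 - <<'E'
from tr import *
from fit import W,least_squares,f
p=least_squares(f,[.45,.02,0],loss="soft_l1").x
M,c,im=tray_rows(); im=im.copy(); s=manip.sense();print(s["eef_pos"],s["tcp_rot"],s["grip_force"],s["time_s"])
for X in [((-68,-78,35),(68,-78,35)),((-68,-78,55),(68,-78,55)),((-68,82,35),(-68,-78,35)),((68,82,35),(68,-78,35)),((-90,-90,30),(-90,-90+153*np.cos(.535),30+153*np.sin(.535)))]:
    a,b=[wproj(M,c,W(p,x)) for x in X]; print(X,a.round(),b.round()); cv2.line(im,tuple(a.astype(int).tolist()),tuple(b.astype(int).tolist()),(255,0,0),1)
save(cv2.resize(im,(800,600)),"wrist2.png")
E
```

```text
blob [  186   112   142   210 19080]
112 226 302; 127 186 327; 142 187 326; 157 188 325; 172 189 324; 187 190 324; 202 191 322; 217 192 321; 232 194 320; 247 196 317; 262 197 316; 277 199 314; 292 201 312; 307 203 310; 
[0.45599085 0.06022675 0.09919219] [ 1.79973044e+02 -1.21366243e-02 -8.93527895e+01] 44.29477572441101 9.55
((-68, -78, 35), (68, -78, 35)) [344.  52.] [170.  52.]
((-68, -78, 55), (68, -78, 55)) [351.  49.] [163.  49.]
((-68, 82, 35), (-68, -78, 35)) [332. 237.] [344.  52.]
((68, 82, 35), (68, -78, 35)) [182. 237.] [170.  52.]
((-90, -90, 30), (-90, np.float64(41.62110027903762), np.float64(108.00567903259046))) [367.  41.] [394. 234.]
```

View pics/wrist2.png

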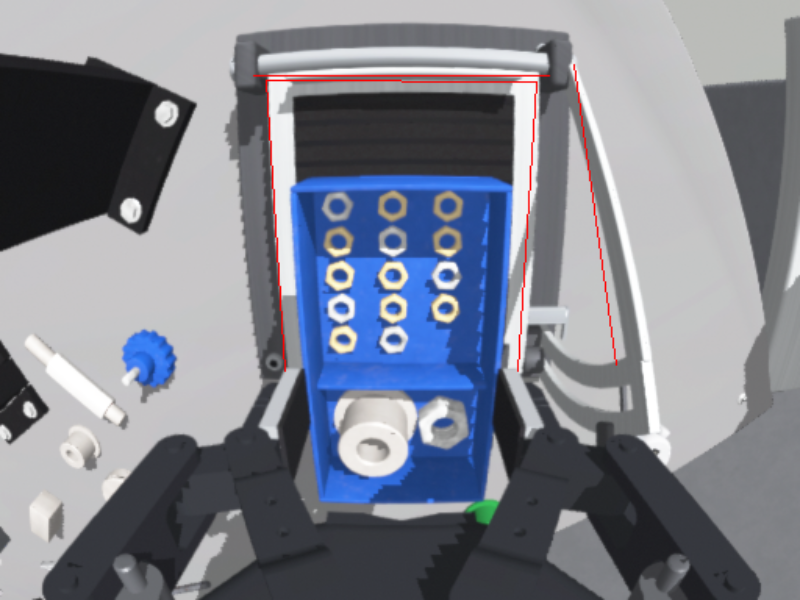

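The tray is held level over the plate. The hinge rod at row 60 and the plate sides at columns 268 and 538 match my overlay. The lock knob is clear at (150,358). Lowering now.

Emit:
move_arm(
  deltas=[
    [0,-6,-3,0],
    [0,-18,-12,0],
    [0,-30,-24,0],
    [0,-38,-36,0],
    [0,-40,-46,0],
    [0,-40,-54,0],
    [0,-40,-60,0],
    [0,-40,-64,0],
    [0,-40,-67,0],
    [0,-40,-68,0],
    [0,-40,-68,0],
  ],
)

```text
time_s: 10.65
eef_pos: [0.456, 0.02, 0.0315]
tcp_rot: [-180.0, 0.0, -89.4]
contact_force: [0.0, 0.7, -1.8]
opening: 0.0633
grip_force: 44.3
```

Emit:
move_arm(
  deltas=[
    [0,0,-1,0],
    [0,0,-2,0],
    [0,0,-2,0],
  ],
)

```text
time_s: 10.95
eef_pos: [0.4563, 0.0199, 0.0304]
tcp_rot: [-179.9, 0.0, -89.4]
contact_force: [-2.9, 0.3, 4.5]
opening: 0.0631
grip_force: 45.0
```

Emit:
move_arm(
  deltas=[
    [0,0,0,0],
    [0,0,0,0],
    [0,0,0,0],
    [0,0,0,0],
    [0,0,0,0],
  ],
  gripper=1,
)

```text
time_s: 11.45
eef_pos: [0.4559, 0.0198, 0.0293]
tcp_rot: [180.0, -0.0, -89.4]
contact_force: [-0.8, -0.0, 0.6]
opening: 0.0852
grip_force: 0.0
```

Emit:
move_arm(
  deltas=[
    [0,0,5,0],
    [0,0,18,0],
    [0,0,38,0],
    [0,0,60,0],
    [0,0,82,0],
    [0,0,100,0],
    [0,0,110,0],
    [0,0,115,0],
    [0,0,115,0],
  ],
)

```text
time_s: 12.35
eef_pos: [0.4561, 0.0199, 0.1448]
tcp_rot: [-180.0, 0.0, -89.4]
contact_force: [-0.7, 0.0, -0.1]
opening: 0.0856
grip_force: 0.0
```

```bash
python3 - <<'E'
from tr import *
from fit import W,least_squares,f
p=least_squares(f,[.45,.02,0],loss="soft_l1").x
M,c,im=tray_rows(); im=im.copy(); s=manip.sense();print(s["eef_pos"],s["tcp_rot"],s["time_s"])
for y0 in(-78+60,-78+66):
    print(y0,[wproj(M,c,W(p,(a,y0+b,65))).round(1).tolist() for a,b in((-32.5,-60),(32.5,-60),(32.5,60),(-32.5,60))])
for X in [((-68,-78,55),(68,-78,55)),((-68,82,35),(68,82,35)),((-50,135,32.5),(50,135,32.5))]:
    a,b=[wproj(M,c,W(p,x)) for x in X]; cv2.line(im,tuple(a.astype(int).tolist()),tuple(b.astype(int).tolist()),(255,0,0),1)
save(cv2.resize(im,(800,600)),"wrist3.png")
E
```

```text
blob [ 217  104   80  133 7055]
104 221 292; 119 217 295; 134 217 295; 149 218 295; 164 218 294; 179 219 294; 194 219 293; 209 220 292; 224 221 292; 
[0.4557543  0.01983213 0.14397837] [ 1.79962957e+02  2.18068265e-03 -8.93853714e+01] 12.4
-18 [[295.8, 99.2], [217.4, 99.3], [222.1, 230.4], [291.2, 230.4]]
-12 [[295.7, 106.3], [217.6, 106.4], [222.4, 236.0], [290.9, 236.0]]
```

View pics/wrist3.png

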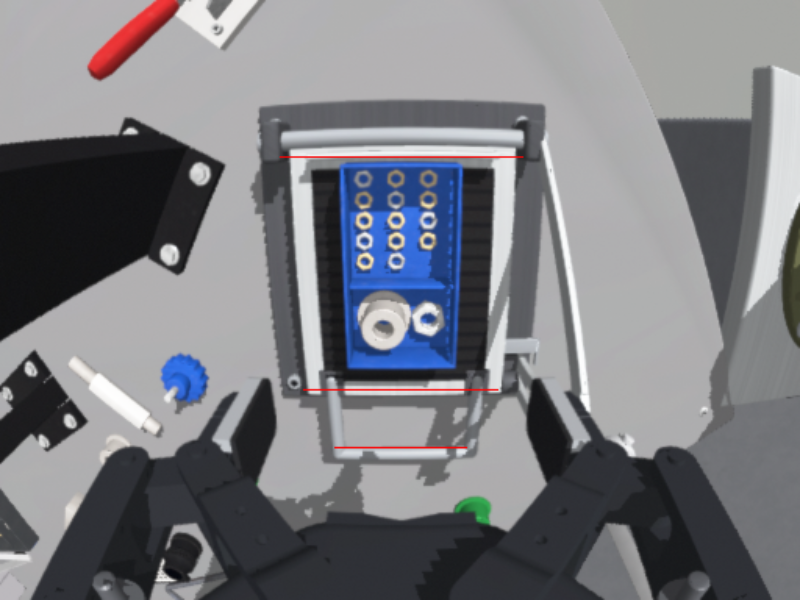

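The tray sits on the plate along the lip, with its far edge at row 163, and it is square and centred. The bushing (385,320) and nut (428,318) are inside. The bar is at row 453, about 3 mm further +y than my fit. I'll move over the bar with the wrist turned so its camera sees the quadrant.

Emit:
move_arm(
  deltas=[
    [0,8,5,-8],
    [0,24,10,-16],
    [0,42,10,-24],
    [0,60,10,-32],
    [0,78,10,-40],
    [0,95,10,-48],
    [0,110,10,-56],
    [0,122,10,-64],
    [0,132,10,-72],
    [0,138,10,-80],
    [0,140,10,-87],
    [0,140,10,-90],
  ],
  gripper=0,
)

```text
time_s: 13.6
eef_pos: [0.4554, 0.1599, 0.153]
tcp_rot: [-179.9, -0.1, -179.6]
contact_force: [-0.5, -0.1, 0.8]
opening: 0.0428
grip_force: 0.0
```

```bash
cat > look.py <<'E'
from h import *
np.set_printoptions(precision=4,suppress=True)
def main():
    for cam in("wrist","scene","top"):
        M,c=wcam(); im=vision.camera(cam); 
        if cam=="wrist": np.save("M.npy",M); np.save("w.npy",im); s=manip.sense(); print(s["eef_pos"],s["tcp_rot"],s["time_s"],s["qpos"])
        for n in("mark_tip","pointer_tip","plate_bar","tilt_stand"):
            for r in nets.silhouettes(cam,n)[:2]:
                m=r["region"].astype(np.uint8); b=cv2.minAreaRect(cv2.findNonZero(m)); ys,xs=np.nonzero(m)
                print(cam,n,round(r["p"],2),np.round(r["location"],1),m.sum(),"cen",round(xs.mean(),1),round(ys.mean(),1),"box",cv2.boundingRect(m),"rect",np.round(b[0]+b[1]+(b[2],),1))
                np.save(f"{cam}_{n}.npy",m) if r["p"]>.3 else None
main() if __name__=="__main__" else None
E
python3 look.py
```

```text
[0.4554 0.1597 0.153 ] [-179.9336   -0.1079 -179.6565] 13.65 [  43.3297  -15.8983  -17.3219   -0.025   -88.7006 -132.9855]
wrist mark_tip 0.92 [151.   80.3] 611 cen 152.0 83.0 box (128, 67, 40, 29) rect [149.9  85.2  30.5  33.6  55.6]
wrist pointer_tip 0.77 [173.3 145. ] 12514 cen 163.3 159.7 box (54, 80, 210, 152) rect [158.5 156.1 151.4 207.1  88.3]
wrist plate_bar 0.67 [169.7 141.6] 12590 cen 163.4 159.7 box (54, 80, 209, 151) rect [158. 155. 150. 208.  90.]
wrist tilt_stand 0.59 [172.1 139.9] 20331 cen 162.3 152.2 box (46, 67, 217, 175) rect [154.1 153.7 173.5 215.7  89.6]
scene mark_tip 0.46 [265.1 161.1] 1645 cen 269.2 157.6 box (234, 119, 74, 70) rect [273.4 152.2  74.1  59.6  70.6]
scene pointer_tip 0.69 [265.1 157.7] 1496 cen 268.7 157.5 box (234, 124, 73, 65) rect [272.5 152.   73.5  57.2  69.9]
scene plate_bar 0.88 [267.9 159.7] 1615 cen 269.8 157.5 box (234, 120, 74, 69) rect [273.4 152.2  75.1  58.4  69. ]
scene plate_bar 0.36 [268.2 163.6] 3445 cen 269.1 159.4 box (224, 113, 92, 76) rect [273.3 152.9  67.   91.   80.1]
scene tilt_stand 0.66 [267.3 160. ] 3549 cen 268.8 159.8 box (224, 114, 93, 76) rect [273.4 153.5  67.8  92.3  81.1]
top pointer_tip 0.72 [185.2 133.6] 200 cen 189.4 133.7 box (182, 126, 16, 17) rect [189.3 133.8  17.   13.4  45. ]
top pointer_tip 0.67 [331.7 241.5] 1937 cen 331.0 230.8 box (286, 192, 77, 70) rect [322.3 227.   64.6  76.3  85.1]
top plate_bar 0.9 [333.4 240.4] 1806 cen 330.8 230.7 box (287, 193, 76, 68) rect [322.5 226.5  63.4  75.7  85.4]
top tilt_stand 0.68 [336.1 238.4] 3658 cen 332.2 233.0 box (279, 184, 90, 87) rect [321.3 226.8  82.5  90.   85.6]
```

```bash
cat > tri.py <<'E'
from h import *
from fit import W,T,S,least_squares,f
np.set_printoptions(precision=4,suppress=True)
M=np.load("M.npy");c=vision.calibration("wrist")
def wz(uv,z):
    o,d=wray(M,c,uv);return (o+d*(z-o[2])/d[2])
m=np.load("wrist_plate_bar.npy")
ys,xs=np.nonzero(m)
for col in range(50,270,6):
    r=ys[xs==col]; print(col,(int(r.min()),int(r.max()),len(r)) if len(r) else None,end=' ')
print()
rows=np.unique(ys)
for r in (110,130,150,170,190,210): 
    x=xs[ys==r]; 
    if len(x): print("row",r,x.min(),x.max(),"bar outer",wz((x.max()+.5,r),.0325)[:2],"hinge end",wz((x.min()-.5,r),.035)[:2])
k=np.load("wrist_mark_tip.npy"); 
def tri(obs):
    A=[];b=[]
    for o,d in obs:
        d=d/np.linalg.norm(d);P=np.eye(3)-np.outer(d,d);A.append(P);b.append(P@o)
    A=np.vstack(A);b=np.hstack(b);x=np.linalg.lstsq(A,b,rcond=None)[0];return x,(A@x-b).reshape(-1,3)
o=[wray(M,c,(152,83)),ray("scene",(311.8,127.8)),ray("top",(297.7,264.6))]
for s in ([0,1],[0,2],[0,1,2]): print(s,*tri([o[i] for i in s]))
print("\n".join("".join("#" if v else "." for v in r) for r in k[66:97,126:169]))
E
python3 tri.py
```

```text
50 None 56 (113, 143, 31) 62 (112, 149, 38) 68 (115, 147, 33) 74 (115, 228, 51) 80 (114, 230, 53) 86 (113, 227, 49) 92 (113, 228, 50) 98 (111, 227, 51) 104 (111, 228, 51) 110 (110, 228, 50) 116 (110, 228, 50) 122 (109, 228, 50) 128 (109, 229, 51) 134 (109, 229, 52) 140 (108, 229, 53) 146 (107, 229, 53) 152 (107, 230, 53) 158 (106, 230, 54) 164 (94, 230, 67) 170 (80, 230, 129) 176 (80, 230, 129) 182 (104, 230, 127) 188 (92, 230, 139) 194 (91, 230, 140) 200 (91, 230, 140) 206 (116, 230, 49) 212 (116, 220, 20) 218 (116, 220, 20) 224 (116, 221, 21) 230 (116, 220, 20) 236 (116, 220, 20) 242 (115, 220, 21) 248 (115, 220, 20) 254 (115, 219, 105) 260 (116, 219, 104) 266 None 
row 110 106 202 bar outer [0.3918 0.1055] hinge end [0.3861 0.0005]
row 130 55 261 bar outer [0.4119 0.1632] hinge end [ 0.4028 -0.0726]
row 150 58 261 bar outer [0.432  0.1634] hinge end [ 0.4264 -0.0716]
row 170 169 262 bar outer [0.4526 0.1647] hinge end [0.452  0.0679]
row 190 170 262 bar outer [0.474  0.1649] hinge end [0.4739 0.0671]
row 210 167 262 bar outer [0.4964 0.1652] hinge end [0.4969 0.0614]
[0, 1] [0.365
[... 935 characters left out ...]
######################################..
..#######################################..
..#####.....#############################..
...###.......############################..
...............###########################.
................##########################.
.................#########################.
..................#######################..
..................#######################..
.................########################..
.................########################..
...............##########################..
...............#########################...
...............########################....
................##########.................
...........................................
```

Emit:
move_arm(
  deltas=[
    [0,0,-15,0],
    [0,0,-40,0],
    [0,0,-68,0],
    [0,0,-95,0],
    [0,0,-115,0],
    [0,0,-130,0],
    [0,0,-138,0],
    [0,0,-142,0],
    [0,0,-142,0],
  ],
)

```text
time_s: 15.25
eef_pos: [0.456, 0.1598, 0.0124]
tcp_rot: [180.0, 0.0, -179.4]
contact_force: [-0.0, 0.3, 0.3]
opening: 0.0426
grip_force: 0.0
```

```bash
python3 - <<'E'
from tri import *
print("cam rel tcp",M[:3,3]-[.4554,.1597,.153])
h=np.array([.455,.1598-.225]);a=np.radians(0.9)
for xs in(-.086,-.092,-.098):
    for th in(.5,.54,.58):
        r=.153; P=[h[0]+xs*np.cos(a)-r*np.cos(th)*np.sin(a),h[1]+xs*np.sin(a)+r*np.cos(th)*np.cos(a),.03+r*np.sin(th)]
        print(xs,th,wproj(M,c,P).round(1))
s=manip.sense();print(s["eef_pos"],s["contact_force"])
E
```

```text
50 None 56 (113, 143, 31) 62 (112, 149, 38) 68 (115, 147, 33) 74 (115, 228, 51) 80 (114, 230, 53) 86 (113, 227, 49) 92 (113, 228, 50) 98 (111, 227, 51) 104 (111, 228, 51) 110 (110, 228, 50) 116 (110, 228, 50) 122 (109, 228, 50) 128 (109, 229, 51) 134 (109, 229, 52) 140 (108, 229, 53) 146 (107, 229, 53) 152 (107, 230, 53) 158 (106, 230, 54) 164 (94, 230, 67) 170 (80, 230, 129) 176 (80, 230, 129) 182 (104, 230, 127) 188 (92, 230, 139) 194 (91, 230, 140) 200 (91, 230, 140) 206 (116, 230, 49) 212 (116, 220, 20) 218 (116, 220, 20) 224 (116, 221, 21) 230 (116, 220, 20) 236 (116, 220, 20) 242 (115, 220, 21) 248 (115, 220, 20) 254 (115, 219, 105) 260 (116, 219, 104) 266 None 
row 110 106 202 bar outer [0.3918 0.1055] hinge end [0.3861 0.0005]
row 130 55 261 bar outer [0.4119 0.1632] hinge end [ 0.4028 -0.0726]
row 150 58 261 bar outer [0.432  0.1634] hinge end [ 0.4264 -0.0716]
row 170 169 262 bar outer [0.4526 0.1647] hinge end [0.452  0.0679]
row 190 170 262 bar outer [0.474  0.1649] hinge end [0.4739 0.0671]
row 210 167 262 bar outer [0.4964 0.1652] hinge end [0.4969 0.0614]
[0, 1] [0.365
[... 1253 characters left out ...]
.....#######################..
..................#######################..
.................########################..
.................########################..
...............##########################..
...............#########################...
...............########################....
................##########.................
...........................................
cam rel tcp [-0.0826 -0.0013  0.1691]
-0.086 0.5 [137.7  86.7]
-0.086 0.54 [131.4  87.2]
-0.086 0.58 [124.7  87.7]
-0.092 0.5 [137.3  79. ]
-0.092 0.54 [131.   79.3]
-0.092 0.58 [124.3  79.7]
-0.098 0.5 [137.1  71.4]
-0.098 0.54 [130.7  71.5]
-0.098 0.58 [124.   71.8]
[0.456  0.1598 0.0124] [-0.0333  0.3259  0.3401]
```

Emit:
move_arm(
  deltas=[
    [0,0,0,0],
    [0,0,0,0],
    [0,0,0,0],
    [0,0,0,0],
    [0,0,0,0],
    [0,0,0,0],
    [0,0,0,0],
  ],
  gripper=-1,
  newtons=40,
)

```text
time_s: 15.95
eef_pos: [0.4561, 0.1599, 0.0127]
tcp_rot: [180.0, 0.0, -179.4]
contact_force: [-0.3, 0.2, 1.9]
opening: -0.0002
grip_force: 1.0
```

Emit:
move_arm(
  deltas=[
    [0,0,3,0],
    [0,-0.2,8,0],
    [0,-0.6,14,0],
    [0,-1.4,22.4,0],
    [0,-2.9,33.5,0],
    [0,-5,44.6,0],
    [0,-7.6,55.6,0],
    [0,-10.1,64,0],
    [0,-10.8,66.4,0],
    [0,-10.8,66.4,0],
  ],
)

```text
time_s: 16.95
eef_pos: [0.4561, 0.149, 0.0791]
tcp_rot: [180.0, 0.0, -179.4]
contact_force: [-0.3, 0.8, -0.5]
opening: 0.0
grip_force: 0.0
```

The fingers shut to 0 mm just above the bar. As with the tray, the pads sit higher than their nominal position, so I'll open and go lower.

Emit:
move_arm(
  deltas=[
    [0,5,0,0],
    [0,10.8,0,0],
    [0,10.8,0,0],
    [0,10.8,0,0],
    [0,10.8,0,0],
    [0,10.8,0,0],
  ],
  gripper=0,
)

```text
time_s: 17.55
eef_pos: [0.4559, 0.1597, 0.0787]
tcp_rot: [-180.0, -0.0, -179.4]
contact_force: [0.9, -0.1, -0.0]
opening: 0.0426
grip_force: 0.0
```

Emit:
move_arm(
  deltas=[
    [0,0,-15,0],
    [0,0,-35,0],
    [0,0,-52,0],
    [0,0,-65,0],
    [0,0,-72,0],
    [0,0,-77,0],
    [0,0,-80,0],
    [0,0,-80,0],
  ],
)

```text
time_s: 18.35
eef_pos: [0.456, 0.1598, -0.0012]
tcp_rot: [180.0, 0.0, -179.4]
contact_force: [-0.5, -0.0, -0.2]
opening: 0.0429
grip_force: 0.0
```

```bash
python3 - <<'E'
from h import *
M,c=wcam(); im=vision.camera("wrist"); s=manip.sense(); print(s["eef_pos"],s["opening"])
np.save("M.npy",M)
b=im.copy()
p=s["eef_pos"]
for z in(0,.01,.02,.03): 
  for y in(-.0215,.0215):
    u=wproj(M,c,p+[0,y,z]);print(z,y,u.round(1)); cv2.circle(b,tuple(u.round().astype(int).tolist()),1,(255,0,0),-1)
for x in(-.05,.05):
    u=wproj(M,c,(.455+x,.1598,.0325));print(u);cv2.circle(b,tuple(u.round().astype(int).tolist()),2,(0,255,0),-1)
sc=vision.camera("scene")
save(np.hstack([cv2.resize(b[130:384,130:400],(480,452)),cv2.resize(sc[110:220,230:310],(320,452)[:1]+(452,))]),"bar.png")
E
```

```text
[ 0.4561755   0.15993783 -0.00084224] 0.04260801306464832
0 -0.0215 [224.4 225.1]
0 0.0215 [292.3 225.6]
0.01 -0.0215 [222.8 232.4]
0.01 0.0215 [294.1 232.9]
0.02 -0.0215 [221.  240.4]
0.02 0.0215 [296.1 241. ]
0.03 -0.0215 [219.  249.3]
0.03 0.0215 [298.3 249.9]
[259.87262696 158.26367444]
[257.43240511 319.19092771]
```

View pics/bar.png

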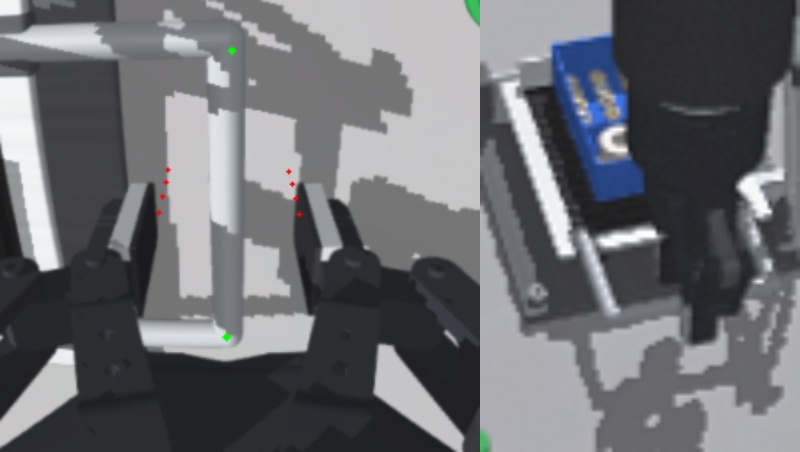

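The picture shows the bar (green marks, column about 230) centred between the pads. The pad tips sit about 25–30 mm behind the nominal TCP, so there is room to go lower.

Emit:
move_arm(
  deltas=[
    [0,0,-4,0],
    [0,0,-9,0],
    [0,0,-12,0],
    [0,0,-12,0],
  ],
)

```text
time_s: 18.85
eef_pos: [0.4555, 0.1595, -0.014]
tcp_rot: [-180.0, -0.1, -179.4]
contact_force: [-0.9, -0.4, -0.9]
opening: 0.0427
grip_force: 0.0
```

Emit:
move_arm(
  deltas=[
    [0,0,0,0],
    [0,0,0,0],
    [0,0,0,0],
    [0,0,0,0],
    [0,0,0,0],
    [0,0,0,0],
  ],
  gripper=-1,
  newtons=40,
)

```text
time_s: 19.45
eef_pos: [0.4561, 0.1604, -0.013]
tcp_rot: [179.9, 0.0, -179.4]
contact_force: [-1.2, 4.3, 0.7]
opening: 0.0083
grip_force: 39.0
```

Emit:
move_arm(
  deltas=[
    [0,0,2,0],
    [0,-0.1,6,0],
    [0,-0.4,11,0],
    [0,-0.9,17,0],
    [0,-1.4,22.4,0],
    [0,-2.2,28,0],
    [0,-2.9,33.5,0],
    [0,-3.9,39,0],
    [0,-5,44.6,0],
    [0,-6.2,50,0],
    [0,-7.0,53,0],
    [0,-7.0,53,0],
  ],
)

```text
time_s: 20.65
eef_pos: [0.4562, 0.1538, 0.04]
tcp_rot: [179.9, 0.1, -179.4]
contact_force: [0.1, 6.7, -1.8]
opening: 0.0082
grip_force: 39.0
```

Emit:
move_arm(
  deltas=[
    [0,-0.6,2.5,0],
    [0,-2.2,8,0],
    [0,-3.8,13.4,0],
    [0,-5.7,19,0],
    [0,-7.7,24.5,0],
    [0,-9.7,29.5,0],
    [0,-11.7,34.4,0],
    [0,-13.7,39,0],
    [0,-15.6,43,0],
    [0,-17,46,0],
    [0,-17.5,47,0],
    [0,-17.5,47,0],
  ],
)

```text
time_s: 21.85
eef_pos: [0.4565, 0.1367, 0.0873]
tcp_rot: [179.8, 0.1, -179.4]
contact_force: [2.1, 7.6, 0.5]
opening: 0.0085
grip_force: 39.0
```

```bash
python3 look.py | grep -v tilt_stand
```

```text
[0.4565 0.1367 0.0872] [ 179.819     0.1056 -179.3605] 21.9 [  40.9612  -16.366   -24.55     -0.0704  -81.6184 -130.3114]
wrist mark_tip 0.77 [153.2  71.6] 1399 cen 152.2 75.3 box (115, 51, 61, 44) rect [148.7  78.5  44.4  52.7  56.3]
wrist pointer_tip 0.82 [146.9 164.3] 19738 cen 155.7 184.9 box (21, 75, 247, 259) rect [160.3 198.9 304.6 198.1  26.6]
wrist pointer_tip 0.74 [165.4 156.7] 36281 cen 165.0 167.0 box (20, 50, 248, 283) rect [143.5 191.  282.  247.   90. ]
wrist plate_bar 0.82 [149.4 164. ] 19709 cen 155.8 184.9 box (22, 76, 247, 257) rect [160.5 200.7 308.6 194.5  29.7]
scene pointer_tip 0.92 [258.6 137.5] 683 cen 264.5 136.9 box (233, 121, 75, 30) rect [269.2 138.   74.2  26.7   8.1]
scene pointer_tip 0.74 [193.9 272. ] 438 cen 192.9 273.3 box (184, 260, 20, 27) rect [193.5 273.   26.   19.   90. ]
scene plate_bar 0.87 [257.7 139. ] 779 cen 264.5 137.1 box (232, 121, 76, 31) rect [268.6 138.4  75.4  27.7   8.1]
scene plate_bar 0.64 [184.8 242.9] 443 cen 186.6 243.2 box (175, 232, 24, 23) rect [186.5 243.   22.   23.   90. ]
top mark_tip 0.62 [293.9 263.1] 60 cen 297.4 265.0 box (294, 261, 8, 10) rect [297.5 265.5   9.    7.   90. ]
top pointer_tip 0.81 [337.1 242. ] 1385 cen 335.0 233.9 box (297, 192, 66, 75) rect [328.  229.   71.3  66.6  85.6]
top plate_bar 0.96 [337.3 245.6] 1310 cen 334.5 233.9 box (297, 193, 66, 69) rect [327.6 226.4  65.5  66.2  84.1]
```

```bash
python3 - <<'E'
import numpy as np
a=np.load("wrist_mark_tip.npy");b=np.load("wrist_plate_bar.npy");w=np.load("w.npy").mean(2)
for r in range(46,112,2):
    print(r,"".join("M" if a[r,x] else "p" if b[r,x] else "." for x in range(86,182)))
from h import *
M=np.load("M.npy");c=vision.calibration("wrist"); h=np.array([.455,-.0652]);an=np.radians(0.9)
for xs in(-.086,-.092,-.098):
  for th in(.42,.46,.5,.54,.58):
    r=.153; P=[h[0]+xs*np.cos(an)-r*np.cos(th)*np.sin(an),h[1]+xs*np.sin(an)+r*np.cos(th)*np.cos(an),.03+r*np.sin(th)]
    print(xs,th,wproj(M,c,P).round(1))
E
```

```text
46 ................................................................................................
48 ................................................................................................
50 ................................................................................................
52 ...............................................................MMMMMMMMMMMMM....................
54 ............................................................MMMMMMMMMMMMMMMMM...................
56 ............................................................MMMMMMMMMMMMMMMMM...................
58 ............................................................MMMMMMMMMMMMMMMMM...................
60 ............................................................MMMMMMMMMMMMMMMMM...................
62 ...........................................................MMMMMMMMMMMMMMMMMM...................
64 ............................................................MMMMMMMMMMMMMMMMMM..................
66 ...........................................................MMMMMMMMMMMMMMMMMMMMMMMMMMMM.........

[... 1892 characters left out ...]
..........
106 .............................pppppppppppppp............ppppppppppppppppppppppppppppp............
108 ..............................pppppppppppppp...........ppppppppppppppppppppppppppppp............
110 ..............................pppppppppppppp...........ppppppppppppppppppppppppppppp............
-0.086 0.42 [147.2  80.7]
-0.086 0.46 [139.4  81.1]
-0.086 0.5 [130.9  81.5]
-0.086 0.54 [121.8  82.1]
-0.086 0.58 [112.   82.8]
-0.092 0.42 [146.9  70.4]
-0.092 0.46 [139.1  70.4]
-0.092 0.5 [130.6  70.5]
-0.092 0.54 [121.4  70.8]
-0.092 0.58 [111.6  71.2]
-0.098 0.42 [146.6  60. ]
-0.098 0.46 [138.8  59.8]
-0.098 0.5 [130.3  59.6]
-0.098 0.54 [121.1  59.6]
-0.098 0.58 [111.2  59.8]
```

Emit:
move_arm(
  deltas=[
    [0,-1,2,0],
    [0,-2.6,5,0],
    [0,-4.4,8,0],
    [0,-6.2,11,0],
    [0,-8,14,0],
    [0,-9.3,16,0],
    [0,-10,17,0],
    [0,-10,17,0],
    [0,-10,17,0],
    [0,-10,17,0],
  ],
)

```text
time_s: 23.6
eef_pos: [0.4568, 0.1272, 0.1046]
tcp_rot: [179.8, 0.2, -179.3]
contact_force: [0.7, 9.7, 2.0]
opening: 0.0086
grip_force: 39.1
```

```bash
python3 look.py | grep -E "wrist|^\[|scene mark|top mark"; python3 - <<'E'
import numpy as np
from h import *
a=np.load("wrist_mark_tip.npy");b=np.load("wrist_plate_bar.npy");im=np.load("w.npy")
for r in range(40,112,2):
    print(r,"".join("M" if a[r,x] else "p" if b[r,x] else "." for x in range(70,182)))
M=np.load("M.npy");c=vision.calibration("wrist"); h=np.array([.455,-.0652]);an=np.radians(0.9)
for xs in(-.086,-.092):
  for th in(.5,.54,.56,.58):
    r=.153; P=[h[0]+xs*np.cos(an)-r*np.cos(th)*np.sin(an),h[1]+xs*np.sin(an)+r*np.cos(th)*np.cos(an),.03+r*np.sin(th)]
    print(xs,th,wproj(M,c,P).round(1))
g=cv2.cvtColor(im,cv2.COLOR_RGB2GRAY)
for r in range(58,92,2): print(r," ".join("%3d"%v for v in g[r,76:160:3]))
E
```

```text
[0.4568 0.1272 0.1046] [ 179.7621    0.1546 -179.3355] 23.65 [  39.976   -17.1835  -23.365    -0.0867  -83.5482 -129.3017]
wrist mark_tip 0.82 [182.9  73.2] 1131 cen 181.1 74.4 box (144, 53, 58, 39) rect [175.9  78.1  40.9  52.6  60.6]
wrist pointer_tip 0.63 [159.2 165.5] 19209 cen 164.8 183.2 box (38, 69, 231, 264) rect [171.2 198.6 300.  187.8  33.3]
wrist plate_bar 0.91 [153.7 164.6] 18225 cen 164.5 183.9 box (40, 70, 228, 263) rect [171.4 199.2 299.9 187.1  33.2]
wrist tilt_stand 0.58 [178.4 155.1] 34036 cen 174.6 165.1 box (39, 53, 230, 280) rect [153.5 192.5 279.  229.   90. ]
40 ................................................................................................................
42 ................................................................................................................
44 ................................................................................................................
46 ................................................................................................................
48 ...........................................
[... 5132 characters left out ...]
17 118 133
80 206 206 207 207 207 207 207 207 207 207 205 204 213 196 156 141 150 150 148 144 141 136 138 141 138 137 139 139
82 207 207 207 207 206 206 203 200 177 151 199 247 250 168 140 137 142 138 140 142 141 138 140 140 138 138 138 139
84 207 205 202 193 165 143 126 163 241 250 251 251 251 173 139 137 142 136 140 140 140 138 140 141 138 137 139 139
86 153 136 122 120 139 174 237 250 251 251 251 251 251 193 140 137 142 137 139 142 140 139 137 140 137 136 134 130
88 119 123 151 217 251 251 245 250 251 251 251 251 251 199 139 135 137 134 136 135 129 127 123 122 119 121 118 114
90 189 243 251 251 251 251 245 249 251 251 249 247 217 141 118 119 126 199 215 212 114 114 115 115 115 114 111  95
```

In the wrist camera the pointer tip and needle tip both end at column 144, rows 70–74, so they meet. The arm's rise gives a plate angle of about 0.55 rad. I'll ease the sideways load and do a last check.

Emit:
move_arm(
  deltas=[
    [0,0.5,0,0],
    [0,1,0,0],
    [0,1.5,0,0],
    [0,1.5,0,0],
    [0,1.5,0,0],
    [0,1.5,0,0],
    [0,1.5,0,0],
    [0,1.5,0,0],
  ],
)

```text
time_s: 25.15
eef_pos: [0.4567, 0.1276, 0.104]
tcp_rot: [179.9, 0.1, -179.4]
contact_force: [3.3, 5.8, -0.5]
opening: 0.0086
grip_force: 38.9
```

```bash
python3 - <<'E'
from h import *
c0=vision.calibration("wrist")
M,c=wcam(); im=vision.camera("wrist"); h=np.array([.455,-.0652]);an=np.radians(.9)
m=cv2.inRange(cv2.cvtColor(im,cv2.COLOR_RGB2HSV),(105,120,40),(130,255,255)); n,l,st,ce=cv2.connectedComponentsWithStats(m); i=1+np.argmax(st[1:,4]); print("blue",st[i])
def P(x,r,hh,th):
    y=r*np.cos(th)-hh*np.sin(th); z=.03+r*np.sin(th)+hh*np.cos(th)
    return [h[0]+x*np.cos(an)-y*np.sin(an),h[1]+x*np.sin(an)+y*np.cos(an),z]
for th in(.5,.55,.6): print(th,"tray rim",[wproj(M,c,P(x,r,.035,th)).round().tolist() for x,r in((-.0325,.012),(.0325,.012),(-.0325,.132),(.0325,.132))],"plate corners",[wproj(M,c,P(x,.172,.005,th)).round().tolist() for x in(-.068,.068)])
hv=cv2.boundingRect((l==i).astype(np.uint8)); 
for col in range(hv[0],hv[0]+hv[2],12):
    r=np.flatnonzero(l[:,col]==i); print(col,int(r.min()),int(r.max()),end='; ')
b=[r for r in nets.silhouettes("wrist","plate_bar")][0]["region"]
print()
for r in (120,125,130): print(r,np.flatnonzero(b[r]).min(),np.flatnonzero(b[r]).max(), np.flatnonzero(np.diff(b[r].astype(int))))
for n in("bushing","nut"): print(n,[(round(r["p"],2),np.round(r["location"])) for r in nets.silhouettes("wrist",n)[:3]])
s=manip.sense();print(s["eef_pos"],s["contact_force"],s["grip_force"],s["time_s"])
E
```

```text
blue [  31  157  112  123 8074]
0.5 tray rim [[32.0, 162.0], [47.0, 228.0], [97.0, 180.0], [117.0, 273.0]] plate corners [[175.0, 111.0], [196.0, 312.0]]
0.55 tray rim [[31.0, 162.0], [46.0, 228.0], [86.0, 182.0], [108.0, 277.0]] plate corners [[163.0, 113.0], [188.0, 318.0]]
0.6 tray rim [[30.0, 162.0], [45.0, 228.0], [75.0, 185.0], [99.0, 280.0]] plate corners [[149.0, 115.0], [179.0, 325.0]]
31 165 165; 43 162 219; 55 158 237; 67 159 247; 79 162 257; 91 165 265; 103 168 274; 115 171 277; 127 174 269; 139 244 263; 
120 49 169 [ 48 169]
125 50 169 [ 49 169]
130 50 173 [ 49 173]
bushing [(0.82, array([396., 113.])), (0.74, array([ 90., 234.])), (0.61, array([182.,  72.]))]
nut []
[0.45668023 0.12756463 0.10402344] [ 3.10064053  5.83368492 -0.38298077] 38.90964388847351 25.35
```

Emit:
move_arm(
  deltas=[
    [0,-0.4,0.7,0],
    [0,-0.9,1.5,0],
    [0,-1.3,2.2,0],
    [0,-1.3,2.2,0],
    [0,-1.3,2.2,0],
    [0,-1.3,2.2,0],
    [0,-1.3,2.2,0],
    [0,-1.3,2.2,0],
    [0,-1.3,2.2,0],
  ],
)

```text
time_s: 26.25
eef_pos: [0.4567, 0.1262, 0.1062]
tcp_rot: [179.9, 0.1, -179.4]
contact_force: [3.6, 4.5, -1.0]
opening: 0.0084
grip_force: 38.9
```

```bash
python3 -c "
from h import *
s=manip.sense();print(s['eef_pos'],s['grip_force'],s['time_s'],np.abs(s['joint_vel']).max());print(order.sign_off())"
```

```text
[0.45671926 0.12622387 0.10623945] 38.94252598285675 26.25 0.13987461018682704
the job is handed in; nothing more can be done
None
```

I handed the job in at 26 s with the tray let go against the lip and the arm still holding the plate by its pull bar at about 0.55 rad, pointer at the clip by my measurements; the bushing was last seen in the tray, but the nut was not picked up after the tilt, and no verdict came back.

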